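Charger drawer tray into its blind bay

ROBOT

A 6-joint arm with a two-finger parallel gripper is mounted at the origin on the work surface. World frame = base frame: x ahead of the robot, y to its left, z up, the work surface at z = 0. Lengths are in m, angles in rad, forces in N, time in s.
With the tool pointing down it reaches from about 0.2 to 0.875 m from the base axis. Payload 3.4 kg.
Tool frame: the origin (TCP) lies on the centre line of the jaws, within the pads' length; the fingertips stand 14 mm ahead of it and the grasp point (between the pads) lies 5 mm behind it (tips_ahead is the distance from the TCP to the fingertips, in m); z points along the fingers, x is the direction in which the jaws open and shut, and the axes are right-handed (so a half turn about z gives the same grasp; the last joint's range is limited). The gripper opens to 94 mm and grips with 3 to 60 N. Pads are 16 mm wide; open, the fingers measure 119 mm over their backs; the gripper's body (75 mm by 177 mm) begins 78 mm behind the grasp point.
Start: joints at [0.981, 0.276, 1.505, -0, 1.361, -0.121], TCP at [0.26, 0.513, 0.219] pointing down, gripper open.
Joint ranges: [-2.89, 2.89], [-0.75, 2.08], [0.22, 2.7], [-1.18, 4.32], [0.11, 2.71], [-2.7, 2.7]. Speed limits (rad/s): [2.57, 2.57, 3.14, 3.14, 3.14, 3.14].

INTERFACE

Orientations are given as a 3x3 rotation matrix whose columns are the frame's x, y, z axes.
In Python, from plant import * gives the robot as it stands.
- The arm moves only by the tool jog_arm, never from a script. Its argument "series" is a list of rows, each a list of 3 entries, a list of its own where there are three numbers: the shift along the tool's x, y, z normalised to -1 to 1, where 1 is 250 mm, then the turn about the tool's z normalised to -1 to 1, where 1 is 360 degrees, then the opening, from 0 (shut) to 1 (fully open). In form: [[[tx, ty, tz], spin, jaw], ...]. A call has 1 to 5 rows; each row shifts and turns the commanded pose from where the row before left it, along the tool's axes as they then stand; what a row does not reach is not made up. A row lasts 1/8 s, in which the tool goes at most 62.5 mm and 10.7 degrees, less where a joint would pass 70% of its speed; a pose out of reach is approached as far as the arm can. A call with a number of a shift or a turn outside -1 to 1 is refused whole. A call with a gripper value outside its range is refused whole. The fingers move at their own pace and stop on an object; "squeeze" is the grip in N (left out, the last holds). Time passes only in rows, so rows that do not move let the fingers close. It gives the time, the measured TCP pose, the force and the opening at its end, in the units of the state.
- read_state(): the state, without advancing time (a new reading comes with each control period).
- get_image(name): name is "scene" or "top" or "wrist"; returns the picture (420x560x3 uint8, blue, green, red); there is no depth.
- camera_model(name): a dict with "intrinsics" (3x3 intrinsics, pixels), "dist" ([k1, k2, p1, p2, k3] as OpenCV has them; the pictures are not rectified), "world_to_cam" (4x4, takes a point from world to camera coordinates). Camera axes: x right, y up, looking along -z (the intrinsics and any distortion apply to the point x, -y, -z); pixel columns grow to the right and rows downward; lengths in m; the calibration is good to about 2 mm. A picture is of the moment at which its call begins: read the wrist's pose just before it. camera_model takes no time and is no camera call; for the wrist camera it gives the pose at the moment of the call.
- job_done(): hands the job in, once; it reports no verdict.
The state is a dict: "clock": time; "joint_pos": joint angles; "qd": joint speeds; "joint_efforts": joint torques, N m; "eef_pos": TCP position; "tcp_rot": TCP orientation; "wrist_force": force on the tool from outside, world axes, zero at the start; "torque": the same for the moment, N m; "gripper_width": opening from 0.0 (shut) to 1.0 (fully open).
Only numpy, scipy, OpenCV 4.12 (cv2) and the standard library are available. Lean on these libraries where they do the work, as an engineer would, in place of code of your own. Each camera call takes 0.05 s, during which the arm holds its last target.

TASK

The drawer tray of the bench battery charger is pushed front first under the small steel shelf, so its pull is out of reach. Draw the tray out, set it down flat on the bench clear of the shelf and outside the charger base and let go of it; then take hold afresh at its front end and slide it, rear end first, into the bay under the charger until its front panel is fully home against the base. The runners hidden in the bay sit off-centre, to one side or the other, so feel for them; leave the spray can, the carton and the bearing ring where they are.

Things in the scene. Friction and masses are not known exactly. Their poses are not given: they have to be found in the camera images.
- tray: Open aluminium drawer tray, 0.25 to 0.47 kg. Origin: centre of its underside; x from front to rear end. Body 150 mm long (x -75 to 75), 96 wide, 40 high; floor and sides 4 mm thick. Starts on the bench, front first under the shelf 'riser', fin and panel covered, 75 to 95 mm of its rear end sticking out. It slides on the bench.
- rear_wall (a point): Middle of the tray's rear end wall, at tray x = 70, y = 0, 28 mm above its underside; axes as the tray. The wall is 10 mm thick in x (65 to 75), its top 40 mm above the bench; the compartment in front of it is free for 78 mm. Can be pinched from above along the tray's x.
- panel (a point): Centre of the back face of the tray's front panel, at tray x = -75 mm; axes as the tray. The panel is 10 mm thick (x -85 to -75), 148 mm wide, from 2 to 45 mm above the bench. This face meets the mouth face when the tray is home.
- fin (a point): Middle of the tray's pull, at tray x = -105, y = 0, 28 mm above its underside; axes as the tray. The pull is a black upright fin on the front panel: x -125 to -85, 12 mm thick in y, from 6 to 44 mm above the bench. Pinch it from above along the tray's y, or push on its end.
- housing: Fixed grey drawer base 190 mm deep (x), 180 wide, 60 high. On it a black charger from x -24 to 92 mm, 160 wide, up to 195 mm above the bench; the first 70 mm behind the mouth face are free above 60 mm. Origin: centre of its underside, on the bench; x points into the bay; mouth face at x = -95. When home, the tray's origin is at x = -20 mm here, y within 14 mm of 0, axes parallel.
- mouth (a point): Centre of the mouth's lower edge, on the bench, in the mouth face (housing x = -95 mm); x points into the bay. The bay has a roof but no floor (the tray slides on the bench); its mouth is 128 mm wide and 50 mm high. Level with the bench, no sill.
- bay (a point): Point in the bay 57 mm behind the mouth face on the base's centre line, axes as housing. Here begin two hidden fixed runners, a channel 100 mm wide parallel to the base, centred 6 to 12 mm to one side (y) of this point or the other: not measurable, only felt. Inner edges of 5 mm radius guide a tray up to about 4 mm off; farther off it stops here against a runner's end.
- riser: Fixed low shelf of dark steel: plate 110 mm deep (x), 206 wide (y), its top 60 and underside 54 mm above the bench, on two side walls 190 mm apart; open to -x. A carton and a can are fixed on it at x above -8 mm, up to 111 mm above the bench. Origin: centre of its underside, on the bench. The tray is drawn out along -x.
- spray_can: Bystander: upright can, 60 mm diameter, 170 mm high; origin at its underside's centre.
- carton: Bystander: closed cardboard carton 70 x 110 x 60 mm; origin at its underside's centre.
- bearing_ring: Bystander: steel ring lying flat, 70 mm outside and 44 mm inside diameter, 18 mm high; origin at its underside's centre.
There are look-alikes about, which are no part of the job. Of the things that look like the tray, the largest one is meant.

How it is judged:
On the way, in this order (a step that is already met when the one before it is completed fails the run):
1. the tray stands flat and at rest on the bench, let go, with its fin clear of the shelf and its rear end not yet in the base's mouth (height (world z) of tray below 0.005 m and angle between tray's own z axis and vertical below 0.05 rad and linear speed of tray below 0.01 m/s and x of fin in the frame of riser below -0.08 m and x of rear_wall in the frame of mouth below -0.005 m and contact force between the fingers and tray below 0.1 N), for 0.2 s.
2. the tray is fully home in the bay (height (world z) of tray below 0.005 m and angle between tray's own z axis and vertical below 0.05 rad and linear speed of tray below 0.01 m/s and x of tray in the frame of housing between -0.0245 and -0.012 m and y of tray in the frame of housing between -0.018 and 0.018 m and angle between the x axis of tray and the x axis of housing, either way round below 0.05 rad), for 0.2 s.
At the end, for the whole second after the job is handed in: The tray lies flat on the bench (within 5 mm and 0.05 rad) and at rest in the bay, rear end in, its panel within 4.5 mm of the base's mouth face, square to the base within 0.05 rad and within 18 mm of its centre line; the bystanders are within 15 mm of where they stood (all of step 2); the robot touches nothing.
It fails at once if the spray can is disturbed (moved more than 15 mm) (distance of spray_can from where it was at the start of the episode above 0.015 m).
It fails at once if the carton is disturbed (moved more than 15 mm) (distance of carton from where it was at the start of the episode above 0.015 m).
It fails at once if the bearing ring is disturbed (moved more than 15 mm) (distance of bearing_ring from where it was at the start of the episode above 0.015 m).
It also fails if it takes over 58 s, if anything falls off the work surface, if the arm or the gripper's body presses on something with over 40 N, if the wrist force passes 120 N, or if a joint passes its speed limit or range.

## Working session

There is one attempt and no reset: what is moved stays moved. The work goes in short steps, Python scripts to look and compute and a tool call to move; the robot and the scene stay as the last step left them, time stands still between calls to the robot, and variables do not carry over. Pictures are saved under pics/ and viewed, and the job is handed in when it is done.

Besides the shell and the picture viewer there is one more tool, called after ">>>" as name(argument=value, ...), one argument or row to a line, values as JSON. jog_arm: Moves the arm, as the interface text tells. Scaled input: -1 to 1 covers 250 mm each way for a shift and 360 degrees each way for a turn. Its arguments: {"type":"object","properties":{"series":{"type":"array","items":{"type":"array"}},"squeeze":{"type":"number"}},"required":["series"]}

```bash
ls; mkdir -p pics
python3 - <<'E'
from plant import *
import cv2
s=read_state();print(s)
for n in ["scene","top"]:
    im=get_image(n);cv2.imwrite(f"pics/{n}0.png",im)
    print(n,camera_model(n))
E
```

```text
pics
{'clock': 0.0, 'joint_pos': array([ 9.80961263e-01,  2.76563155e-01,  1.50609972e+00,  3.39866011e-06,
        1.36068836e+00, -1.21001584e-01]), 'qd': array([ 0.00130456,  0.00133415, -0.0019494 , -0.00019235, -0.0001642 ,
       -0.00077012]), 'joint_efforts': array([ 5.15393322e-05, -4.04590666e+01, -2.37234861e+01,  7.02237105e-02,
        3.42946232e-02, -1.52233629e-04]), 'eef_pos': array([0.25951839, 0.51250839, 0.21863619]), 'tcp_rot': array([[ 4.51845724e-01,  8.92095555e-01, -9.80928187e-04],
       [ 8.92094387e-01, -4.51846738e-01, -1.45959051e-03],
       [-1.74532341e-03, -2.15570798e-04, -9.99998454e-01]]), 'wrist_force': array([-0.20829183,  0.19334296,  0.09057728]), 'torque': array([0.02412503, 0.06992855, 0.022986  ]), 'gripper_width': 1.0018649489805695}
scene {'intrinsics': array([[416.72050779,   0.        , 285.76686017],
       [  0.        , 416.72050779, 206.72713691],
       [  0.        ,   0.        ,   1.        ]]), 'dist': array([-0.04021177,  0.        ,  0.        ,  0.        ,  0.        ]), 'world_to_cam': array([[ 0.25959366,  0.96562712, -0.01324346, -0.25465983],
       [-0.69940648,  0.19744533,  0.68691042,  0.32350515],
       [ 0.66591419, -0.16905503,  0.72662142, -1.34997656],
       [ 0.        ,  0.        ,  0.        ,  1.        ]])}
top {'intrinsics': array([[440.13022157,   0.        , 274.63841913],
       [  0.        , 440.13022157, 210.2070143 ],
       [  0.        ,   0.        ,   1.        ]]), 'dist': array([-0.07252432,  0.        ,  0.        ,  0.        ,  0.        ]), 'world_to_cam': array([[ 0.00910484, -0.99982138, -0.01656254,  0.13084064],
       [ 0.98930165,  0.00659486,  0.14573524, -0.5810691 ],
       [-0.14559998, -0.01771224,  0.98918498, -0.94559948],
       [ 0.        ,  0.        ,  0.        ,  1.        ]])}
```

View pics/scene0.png

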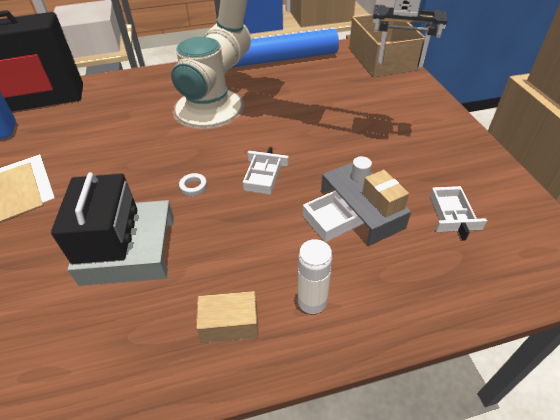

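View pics/top0.png

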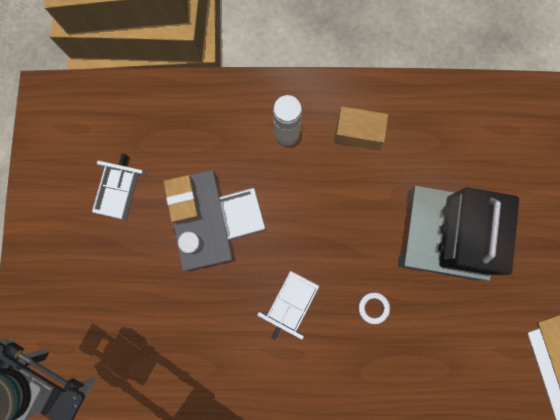

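The tray candidates are the one under the shelf at top (242,213) and scene (330,215), plus two look-alikes. One look-alike, with its pull exposed, is at top (290,303), and the other is at top (118,190). The description fits the one under the dark shelf, which sits front-in, so I'll check that one in a close crop.

```bash
cat > h.py <<'E'
import numpy as np, cv2
from plant import *
def ray(cam,u,v,m=None):
    m=m or camera_model(cam)
    K=np.array(m["intrinsics"]);d=np.array(m["dist"]);T=np.array(m["world_to_cam"])
    p=cv2.undistortPoints(np.array([[[u,v]]],float),K,d)[0,0]
    R=T[:3,:3];c=-R.T@T[:3,3]
    return c,R.T@np.array([p[0],-p[1],-1.0])
def px(cam,u,v,z,m=None):
    c,r=ray(cam,u,v,m); return c+r*(z-c[2])/r[2]
def proj(cam,P,m=None):
    m=m or camera_model(cam);T=np.array(m["world_to_cam"])
    P=np.atleast_2d(P);q=P@T[:3,:3].T+T[:3,3];q=q*[1,-1,-1]
    return cv2.projectPoints(q,np.zeros(3),np.zeros(3),np.array(m["intrinsics"]),np.array(m["dist"]))[0][:,0]
def crop(im,u0,v0,u1,v1,name,w=800,h=600):
    c=im[v0:v1,u0:u1];f=min(w/c.shape[1],h/c.shape[0]);f=int(f)
    cv2.imwrite("pics/"+name,cv2.resize(c,None,fx=f,fy=f,interpolation=cv2.INTER_CUBIC));print(name,f)
E
python3 - <<'E'
from h import *
im=cv2.imread("pics/top0.png")
crop(im,150,160,280,280,"c_tray.png")
crop(im,395,170,530,290,"c_base.png")
im=cv2.imread("pics/scene0.png")
crop(im,290,140,420,250,"c_trays.png")
E
```

```text
c_tray.png 5
c_base.png 5
c_trays.png 5
```

View pics/c_tray.png

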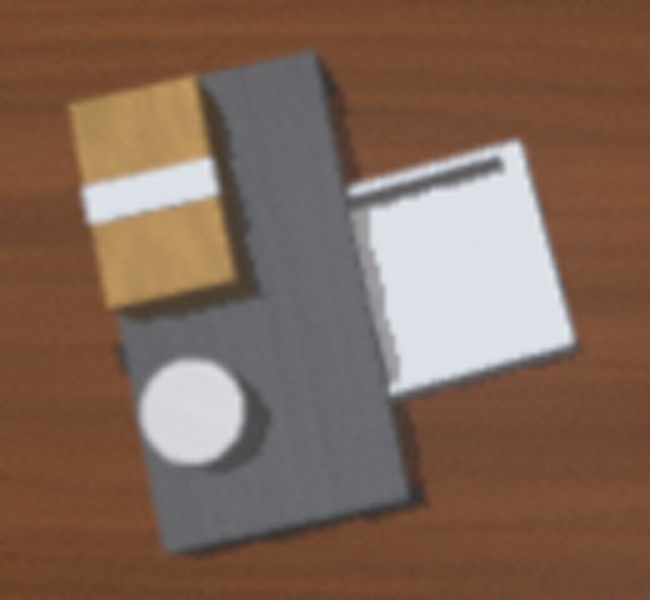

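View pics/c_base.png

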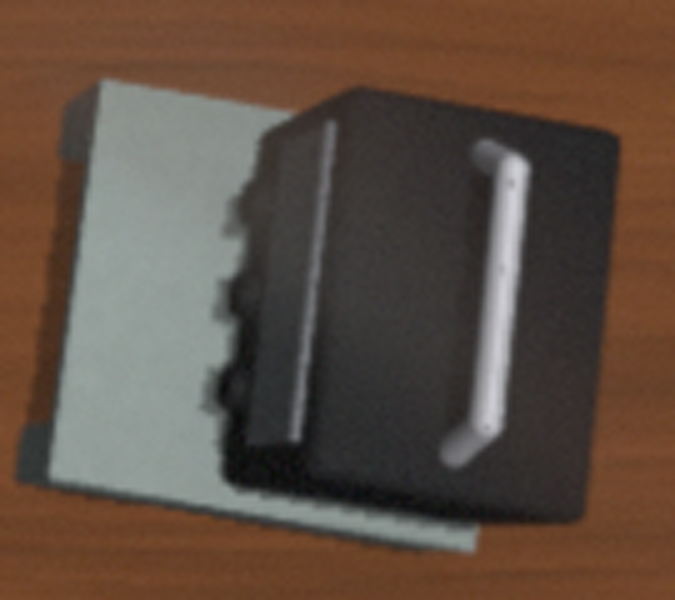

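View pics/c_trays.png

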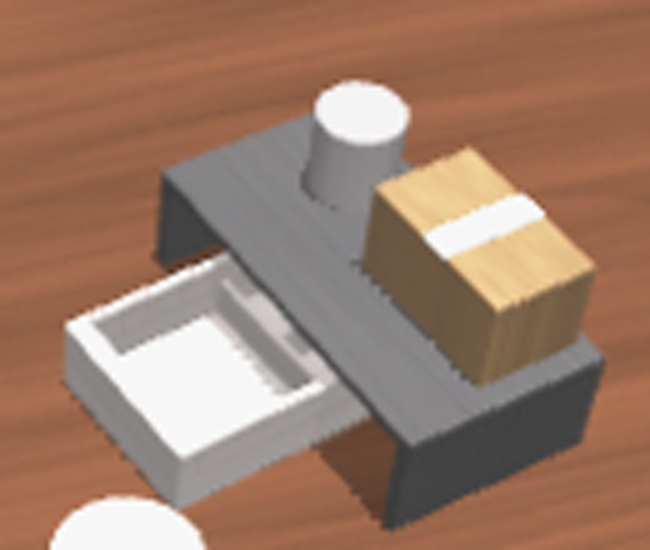

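```bash
cat > m.py <<'E'
from h import *
def T(u,v,z,o=(150,160)): return px("top",o[0]+u/5-.4,o[1]+v/5-.4,z)[:2]
def ang(a): return np.degrees(np.arctan2(a[1],a[0]))
b=(395,170)
A=T(100,80,.06,b);B=T(50,485,.06,b);C=T(477,552,.06,b)
print("mouth",A,B,C,np.linalg.norm(A-B),np.linalg.norm(C-B),"ang y",ang(A-B),"x",ang(C-B), "mid",(A+B)/2)
# charger-based none
A=T(317,52,.06);B=T(410,502,.06);C=T(165,552,.06)
print("riser",A,B,C,np.linalg.norm(A-B),np.linalg.norm(C-B),"ang y",ang(A-B),"x",ang(C-B),"mid",(A+B)/2)
A=T(520,140,.04);B=T(577,347,.04);C=T(393,397,.04);D=T(350,188,.04)
print("tray",A,B,C,np.linalg.norm(A-B),"ang y",ang(A-B),"x",ang(B-C),ang(A-D),"mid",(A+B)/2)
for z,u,v in[(0,374,308),(0.02,287,108)]: pass
im=cv2.imread("pics/scene0.png")
def S(u,v,z): return px("scene",u,v,z)[:2]
ring=px("top",374.5,308,.018);print("ring",ring)
print("decoy", [px("top",u,v,.04)[:2] for u,v in [(290,272),(319,288),(302,336),(259,316)]])
print("can",px("top",287,108,.17),"carton",px("top",363,124,.06))
E
python3 m.py
python3 - <<'E'
from h import *
im=cv2.imread("pics/scene0.png")
crop(im,60,170,180,290,"c_bases.png")
E
```

```text
mouth [ 0.63525543 -0.17704435] [ 0.4555293 -0.1486869] [ 0.42662488 -0.3368574 ] 0.18194952310588774 0.19037752251332662 ang y -8.96629194987768 x -98.73280881966866 mid [ 0.54539237 -0.16286562]
riser [0.66813802 0.27468219] [0.46722673 0.22800381] [0.44428126 0.33496357] 0.2062625001568073 0.10939325606677584 ang y 13.079671591223066 x 102.10783176632319 mid [0.56768238 0.251343  ]
tray [0.63224293 0.18384919] [0.5378043  0.15672315] [0.51464643 0.23897197] 0.09825720481421664 ang y 16.025894782449832 x -74.27497447779979 -73.63196969950017 mid [0.58502361 0.17028617]
ring [ 0.36374272 -0.08998622  0.018     ]
decoy [array([0.44260447, 0.1002403 ]), array([0.4080926, 0.0362309]), array([0.30430456, 0.07342725]), array([0.34622689, 0.16759746])]
can [0.77173939 0.10992475 0.17      ] carton [ 0.77774991 -0.06467668  0.06      ]
c_bases.png 5
```

View pics/c_bases.png

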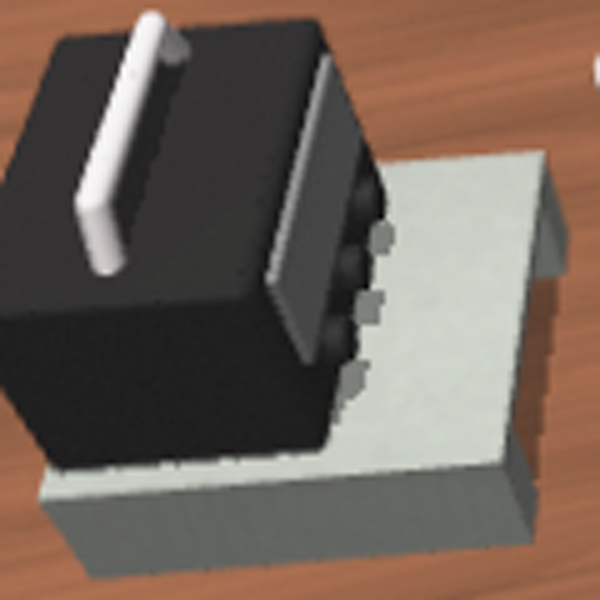

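```bash
cat >> h.py <<'E'
def plan(xyz,yaw,n,jaw=None,s=None,state=None):
    """yaw deg world of tool x. prints rows"""
    s=state or read_state();R=np.array(s["tcp_rot"]);p=np.array(s["eef_pos"])
    cy=np.degrees(np.arctan2(R[1,0],R[0,0]))
    dy=(yaw-cy+90)%180-90  # half turn symmetric
    d=np.array(xyz)-p
    print("clock",s["clock"],"p",p.round(4),"yaw",round(cy,2),"dyaw",round(dy,2),"d",d.round(4),"F",np.round(s["wrist_force"],1),"w",round(s["gripper_width"],3))
    y=cy
    for i in range(n):
        a=np.radians(y);X=np.array([np.cos(a),np.sin(a),0]);Y=np.array([np.sin(a),-np.cos(a),0])
        r=d/n; print([[round(float(r@X)/.25,3),round(float(r@Y)/.25,3),round(float(-r[2])/.25,3)],round(-dy/n/360,4),jaw])
        y+=dy/n
E
python3 - <<'E'
from h import *
print(px("scene",168.6,199.6,.06),px("scene",159.6,262.2,.06)) # mouth corners
print(px("scene",303.4,204.6,.04),px("scene",325.6,230.6,.04)) # tray rear corners
print("tray:"); plan([.585-.0014+0,.170+.005,.12],105.8,5,0.5)
E
```

```text
[ 0.45685751 -0.14390392  0.06      ] [ 0.63525509 -0.17510775  0.06      ]
[0.54043239 0.16230481 0.04      ] [0.63101378 0.18697147 0.04      ]
tray:
clock 0.1 p [0.2595 0.5126 0.2187] yaw 63.14 dyaw 42.66 d [ 0.3241 -0.3376 -0.0987] F [ 0.5 -0.   0.4] w 1.005
[[-0.124, 0.353, 0.079], np.float64(-0.0237), 0.5]
[[-0.175, 0.331, 0.079], np.float64(-0.0237), 0.5]
[[-0.222, 0.301, 0.079], np.float64(-0.0237), 0.5]
[[-0.264, 0.265, 0.079], np.float64(-0.0237), 0.5]
[[-0.301, 0.223, 0.079], np.float64(-0.0237), 0.5]
```

Run:
```python
from h import *
plan([.584,.177,.20],105.8,10,0.5)
```

```text
clock 0.1 p [0.2595 0.5126 0.2187] yaw 63.14 dyaw 42.66 d [ 0.3245 -0.3356 -0.0187] F [ 0.5 -0.   0.4] w 1.005
[[-0.061, 0.176, 0.007], np.float64(-0.0118), 0.5]
[[-0.074, 0.171, 0.007], np.float64(-0.0118), 0.5]
[[-0.087, 0.165, 0.007], np.float64(-0.0118), 0.5]
[[-0.099, 0.159, 0.007], np.float64(-0.0118), 0.5]
[[-0.11, 0.151, 0.007], np.float64(-0.0118), 0.5]
[[-0.121, 0.142, 0.007], np.float64(-0.0118), 0.5]
[[-0.131, 0.133, 0.007], np.float64(-0.0118), 0.5]
[[-0.141, 0.123, 0.007], np.float64(-0.0118), 0.5]
[[-0.15, 0.112, 0.007], np.float64(-0.0118), 0.5]
[[-0.157, 0.1, 0.007], np.float64(-0.0118), 0.5]
```

>>> jog_arm(
  series=[
    [[-0.061,0.176,0.007],-0.012,0.5],
    [[-0.074,0.171,0.007],-0.012,0.5],
    [[-0.087,0.165,0.007],-0.012,0.5],
    [[-0.099,0.159,0.007],-0.012,0.5],
    [[-0.11,0.151,0.007],-0.012,0.5],
  ],
)

```text
clock: 0.72
eef_pos: [0.4229, 0.3442, 0.2103]
tcp_rot: [[0.089, 0.996, -0.0], [0.996, -0.089, -0.0], [-0.0, -0.0, -1.0]]
wrist_force: [1.3, 0.8, 0.1]
gripper_width: 0.518
```

>>> jog_arm(
  series=[
    [[-0.121,0.142,0.007],-0.012,0.5],
    [[-0.131,0.133,0.007],-0.012,0.5],
    [[-0.141,0.123,0.007],-0.012,0.5],
    [[-0.15,0.112,0.007],-0.012,0.5],
    [[-0.157,0.1,0.007],-0.011,0.5],
  ],
)

```text
clock: 1.35
eef_pos: [0.5864, 0.1776, 0.2015]
tcp_rot: [[-0.277, 0.961, -0.001], [0.961, 0.277, 0.0], [0.0, -0.001, -1.0]]
wrist_force: [-0.3, 0.8, 0.3]
gripper_width: 0.502
```

>>> jog_arm(
  series=[
    [[0,0,0],0,0.5],
    [[0,0,0],0,0.5],
  ],
)

```text
clock: 1.6
eef_pos: [0.585, 0.1791, 0.2014]
tcp_rot: [[-0.274, 0.962, -0.002], [0.962, 0.274, 0.001], [0.001, -0.002, -1.0]]
wrist_force: [0.2, -0.5, 0.3]
gripper_width: 0.5
```

Run:
```python
from h import *
plan([.584,.177,.12],105.8,3,0.5)
m=camera_model("wrist");im=get_image("wrist");cv2.imwrite("pics/w1.png",im)
import pickle;pickle.dump(m,open("w1.pkl","wb"))
print(m)
```

```text
clock 1.6 p [0.585  0.1791 0.2014] yaw 105.93 dyaw -0.13 d [-0.001  -0.0021 -0.0814] F [ 0.2 -0.5  0.3] w 0.5
[[-0.002, -0.002, 0.109], np.float64(0.0001), 0.5]
[[-0.002, -0.002, 0.109], np.float64(0.0001), 0.5]
[[-0.002, -0.002, 0.109], np.float64(0.0001), 0.5]
{'intrinsics': array([[351.01071907,   0.        , 277.40685758],
       [  0.        , 351.01071907, 205.5750921 ],
       [  0.        ,   0.        ,   1.        ]]), 'dist': array([-0.04628435,  0.        ,  0.        ,  0.        ,  0.        ]), 'world_to_cam': array([[-0.27452698,  0.96157623,  0.00246888, -0.01248145],
       [-0.93692525, -0.26690977, -0.22567732,  0.61553607],
       [-0.21634698, -0.06426767,  0.97419898, -0.2345634 ],
       [ 0.        ,  0.        ,  0.        ,  1.        ]])}
```

View pics/w1.png

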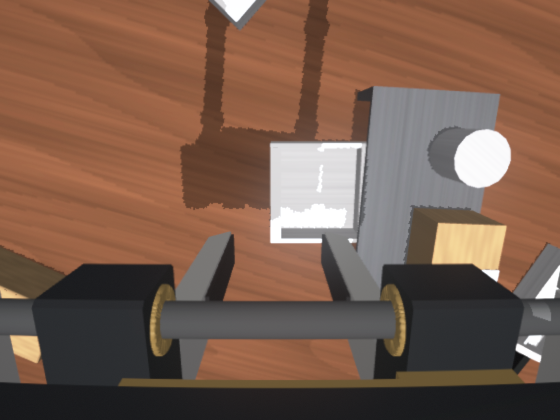

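Run:
```python
from h import *
im=cv2.imread("pics/w1.png");crop(im,255,130,385,260,"c_w1.png",800,600)
```

```text
c_w1.png 4
```

View pics/c_w1.png

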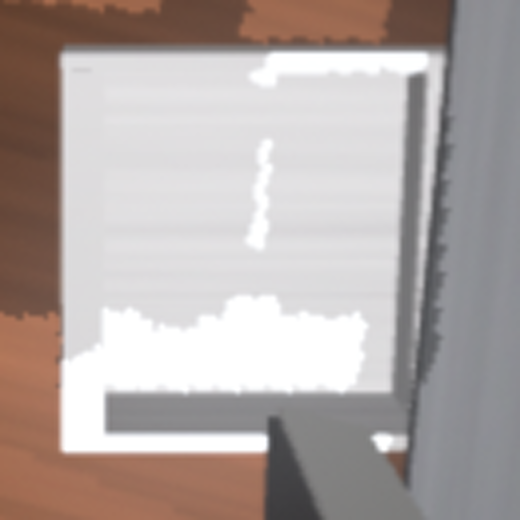

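Run:
```python
from h import *
import pickle;m=pickle.load(open("w1.pkl","rb"))
f=lambda u,v,z=.04: px("wrist",255+u/4-.4,130+v/4-.4,z,m)[:2]
A=f(61,50);B=f(62,452);C=f(103,250);D=f(62,250)
print(A,B,np.linalg.norm(A-B),(A+B)/2,"wall",np.linalg.norm(C-D)); d=A-B;print(np.degrees(np.arctan2(d[1],d[0])))
E=f(440,50);F=f(62,50);print("x dir",np.degrees(np.arctan2(*(F-E)[::-1])))
n=f(395,400);print("compartment",np.linalg.norm(f(103,400)-n))
```

```text
[0.53949745 0.15966899] [0.63311373 0.18616689] 0.09729412929748008 [0.58630559 0.17291794] wall 0.009729393087445217
-164.1959431019221
x dir -73.96397611837426
compartment 0.07125214115320042
```

>>> jog_arm(
  series=[
    [[-0.005,0,0.2],0,0.5],
    [[0,0,0.2],0,0.5],
    [[0,0,0.2],0,0.5],
    [[0,0,0.11],0,0.5],
    [[0,0,0],0,0.5],
  ],
  squeeze=40,
)

```text
clock: 2.28
eef_pos: [0.5832, 0.1785, 0.0226]
tcp_rot: [[-0.277, 0.961, -0.005], [0.961, 0.277, -0.001], [0.001, -0.005, -1.0]]
wrist_force: [0.7, 0.2, 0.5]
gripper_width: 0.503
```

>>> jog_arm(
  series=[
    [[0,0,0],0,0.25],
    [[0,0,0],0,0],
    [[0,0,0],0,0],
    [[0,0,0],0,0],
    [[0,0,0],0,0],
  ],
)

```text
clock: 2.9
eef_pos: [0.5864, 0.1777, 0.0252]
tcp_rot: [[-0.275, 0.961, 0.001], [0.961, 0.275, 0.0], [-0.0, 0.001, -1.0]]
wrist_force: [0.2, 0.3, 4.4]
gripper_width: 0.105
```

>>> jog_arm(
  series=[
    [[-0.04,0,0],0,0],
    [[-0.08,0,0],0,0],
    [[-0.1,0,0],0,0],
    [[-0.1,0,0],0,0],
    [[-0.1,0,0],0,0],
  ],
)

```text
clock: 3.52
eef_pos: [0.6153, 0.077, 0.0252]
tcp_rot: [[-0.274, 0.962, 0.001], [0.962, 0.274, 0.003], [0.002, 0.001, -1.0]]
wrist_force: [-1.4, 5.1, 5.5]
gripper_width: 0.102
```

>>> jog_arm(
  series=[
    [[-0.08,0,0],0,0],
    [[-0.08,0,0],0,0],
    [[-0.06,0,0],0,0],
    [[0,0,0],0,0],
  ],
)

```text
clock: 4.03
eef_pos: [0.631, 0.022, 0.0252]
tcp_rot: [[-0.274, 0.962, 0.002], [0.962, 0.274, -0.001], [-0.001, 0.001, -1.0]]
wrist_force: [-0.1, -0.9, 4.8]
gripper_width: 0.103
```

Run:
```python
from h import *
im=get_image("top");cv2.imwrite("pics/top1.png",im);crop(im,150,140,420,300,"c_t1.png")
plan([.5545,-.104,.025],81.15,10,0)
```

```text
c_t1.png 2
clock 4.075 p [0.631  0.022  0.0252] yaw 105.94 dyaw -24.79 d [-0.0765 -0.126  -0.0002] F [-0.  -1.4  5.1] w 0.107
[[-0.04, -0.043, 0.0], np.float64(0.0069), 0]
[[-0.042, -0.041, 0.0], np.float64(0.0069), 0]
[[-0.044, -0.04, 0.0], np.float64(0.0069), 0]
[[-0.045, -0.038, 0.0], np.float64(0.0069), 0]
[[-0.047, -0.036, 0.0], np.float64(0.0069), 0]
[[-0.048, -0.034, 0.0], np.float64(0.0069), 0]
[[-0.05, -0.032, 0.0], np.float64(0.0069), 0]
[[-0.051, -0.029, 0.0], np.float64(0.0069), 0]
[[-0.052, -0.027, 0.0], np.float64(0.0069), 0]
[[-0.053, -0.025, 0.0], np.float64(0.0069), 0]
```

View pics/c_t1.png

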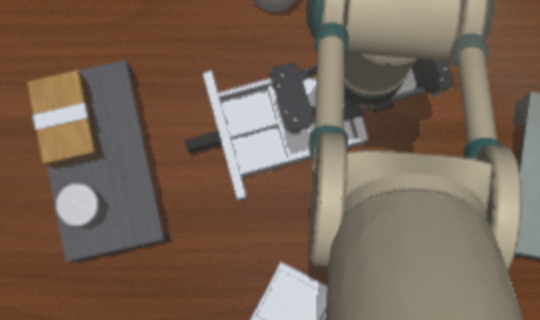

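Run:
```python
from h import *
plan([.563,-.105,.025],81.15,10,0)
```

```text
clock 4.075 p [0.631  0.022  0.0252] yaw 105.94 dyaw -24.79 d [-0.068  -0.127  -0.0002] F [-0.  -1.4  5.1] w 0.107
[[-0.041, -0.04, 0.0], np.float64(0.0069), 0]
[[-0.043, -0.038, 0.0], np.float64(0.0069), 0]
[[-0.045, -0.036, 0.0], np.float64(0.0069), 0]
[[-0.046, -0.034, 0.0], np.float64(0.0069), 0]
[[-0.048, -0.032, 0.0], np.float64(0.0069), 0]
[[-0.049, -0.03, 0.0], np.float64(0.0069), 0]
[[-0.05, -0.028, 0.0], np.float64(0.0069), 0]
[[-0.051, -0.026, 0.0], np.float64(0.0069), 0]
[[-0.053, -0.024, 0.0], np.float64(0.0069), 0]
[[-0.054, -0.021, 0.0], np.float64(0.0069), 0]
```

>>> jog_arm(
  series=[
    [[-0.041,-0.04,0],0.007,0],
    [[-0.043,-0.038,0],0.007,0],
    [[-0.045,-0.036,0],0.007,0],
    [[-0.046,-0.034,0],0.007,0],
    [[-0.048,-0.032,0],0.007,0],
  ],
)

```text
clock: 4.7
eef_pos: [0.5969, -0.04, 0.0252]
tcp_rot: [[-0.055, 0.998, 0.002], [0.998, 0.055, 0.001], [0.001, 0.002, -1.0]]
wrist_force: [1.7, 4.1, 5.6]
gripper_width: 0.103
```

>>> jog_arm(
  series=[
    [[-0.049,-0.03,0],0.007,0],
    [[-0.05,-0.028,0],0.007,0],
    [[-0.051,-0.026,0],0.007,0],
    [[-0.053,-0.024,0],0.006,0],
    [[-0.054,-0.021,0],0.007,0],
  ],
)

```text
clock: 5.32
eef_pos: [0.5626, -0.1034, 0.0252]
tcp_rot: [[0.158, 0.988, 0.002], [0.988, -0.158, 0.001], [0.001, 0.002, -1.0]]
wrist_force: [3.0, 5.5, 6.1]
gripper_width: 0.105
```

>>> jog_arm(
  series=[
    [[0,0,0],0,0],
    [[0,0,0],0,0],
  ],
)

```text
clock: 5.58
eef_pos: [0.5617, -0.1049, 0.0252]
tcp_rot: [[0.156, 0.988, 0.0], [0.988, -0.156, -0.002], [-0.002, 0.001, -1.0]]
wrist_force: [-0.4, -1.1, 7.1]
gripper_width: 0.103
```

Run:
```python
from h import *
im=get_image("top");cv2.imwrite("pics/top2.png",im);crop(im,210,140,480,300,"c_t2.png")
plan([.563,-.105,.025],81.15,2,0)
```

```text
c_t2.png 2
clock 5.625 p [ 0.5617 -0.1049  0.0252] yaw 81.03 dyaw 0.12 d [ 0.0013 -0.0001 -0.0002] F [-0.8 -1.1  6.5] w 0.103
[[0.0, 0.003, 0.0], np.float64(-0.0002), 0]
[[0.0, 0.003, 0.0], np.float64(-0.0002), 0]
```

View pics/c_t2.png

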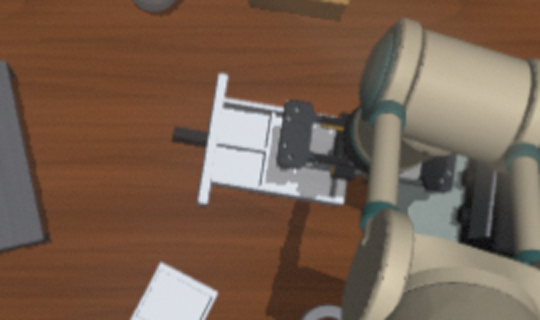

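>>> jog_arm(
  series=[
    [[0,0,0],0,0.5],
    [[0,0,0],0,0.5],
    [[0,0,0],0,0.5],
    [[0,0,-0.1],0,0.5],
    [[0,0,-0.2],0,0.5],
  ],
)

```text
clock: 6.25
eef_pos: [0.5603, -0.1025, 0.0979]
tcp_rot: [[0.154, 0.988, -0.006], [0.988, -0.154, 0.002], [0.001, -0.006, -1.0]]
wrist_force: [0.7, -1.0, 0.4]
gripper_width: 0.496
```

>>> jog_arm(
  series=[
    [[0,0,-0.2],0,0.5],
    [[0,0,-0.2],0,0.5],
    [[0,0,-0.05],0,0.5],
  ],
)

```text
clock: 6.62
eef_pos: [0.5639, -0.1035, 0.2153]
tcp_rot: [[0.154, 0.988, 0.006], [0.988, -0.154, -0.002], [-0.001, 0.006, -1.0]]
wrist_force: [0.8, -0.1, -0.3]
gripper_width: 0.501
```

Run:
```python
from h import *
plan([.589,.068,.20],-8.85,9,0.5)
```

```text
clock 6.625 p [ 0.5639 -0.1035  0.2153] yaw 81.15 dyaw -90.0 d [ 0.0251  0.1715 -0.0153] F [ 0.8 -0.1 -0.3] w 0.501
[[0.077, -0.001, 0.007], np.float64(0.0278), 0.5]
[[0.076, -0.014, 0.007], np.float64(0.0278), 0.5]
[[0.072, -0.027, 0.007], np.float64(0.0278), 0.5]
[[0.066, -0.039, 0.007], np.float64(0.0278), 0.5]
[[0.059, -0.05, 0.007], np.float64(0.0278), 0.5]
[[0.049, -0.059, 0.007], np.float64(0.0278), 0.5]
[[0.038, -0.067, 0.007], np.float64(0.0278), 0.5]
[[0.026, -0.073, 0.007], np.float64(0.0278), 0.5]
[[0.013, -0.076, 0.007], np.float64(0.0278), 0.5]
```

>>> jog_arm(
  series=[
    [[0.077,0,0.007],0.028,0.5],
    [[0.076,-0.014,0.007],0.028,0.5],
    [[0.072,-0.027,0.007],0.028,0.5],
    [[0.066,-0.039,0.007],0.028,0.5],
    [[0.059,-0.05,0.007],0.028,0.5],
  ],
)

```text
clock: 7.25
eef_pos: [0.5758, -0.0071, 0.2011]
tcp_rot: [[0.862, 0.506, -0.004], [0.506, -0.862, 0.0], [-0.003, -0.002, -1.0]]
wrist_force: [0.2, -0.8, -0.2]
gripper_width: 0.5
```

>>> jog_arm(
  series=[
    [[0.049,-0.059,0.007],0.028,0.5],
    [[0.038,-0.067,0.007],0.028,0.5],
    [[0.026,-0.073,0.007],0.028,0.5],
    [[0.013,-0.076,0.007],0.026,0.5],
    [[0,0,0],0,0.5],
  ],
)

```text
clock: 7.88
eef_pos: [0.5879, 0.0692, 0.1943]
tcp_rot: [[0.989, -0.15, -0.004], [-0.15, -0.989, -0.0], [-0.003, 0.001, -1.0]]
wrist_force: [1.1, -0.9, -0.1]
gripper_width: 0.503
```

Run:
```python
from h import *
plan([.589,.068,.20],-8.85,2,0.5)
import pickle
m=camera_model("wrist");im=get_image("wrist");cv2.imwrite("pics/w2.png",im);pickle.dump(m,open("w2.pkl","wb"))
im=get_image("top");cv2.imwrite("pics/top3.png",im);crop(im,260,160,440,290,"c_t3.png")
```

```text
clock 7.875 p [0.5879 0.0692 0.1943] yaw -8.64 dyaw -0.21 d [ 0.0011 -0.0012  0.0057] F [ 1.1 -0.9 -0.1] w 0.503
[[0.003, 0.002, -0.011], np.float64(0.0003), 0.5]
[[0.003, 0.002, -0.011], np.float64(0.0003), 0.5]
c_t3.png 4
```

View pics/w2.png

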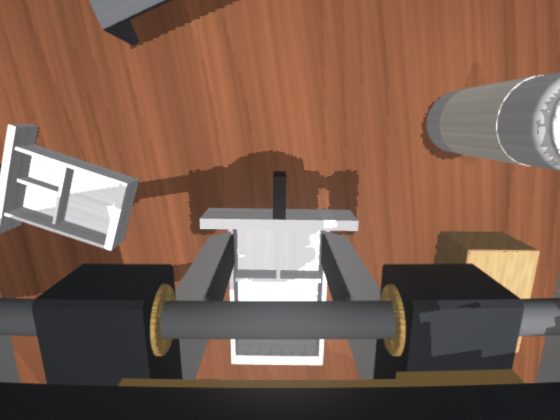

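View pics/c_t3.png

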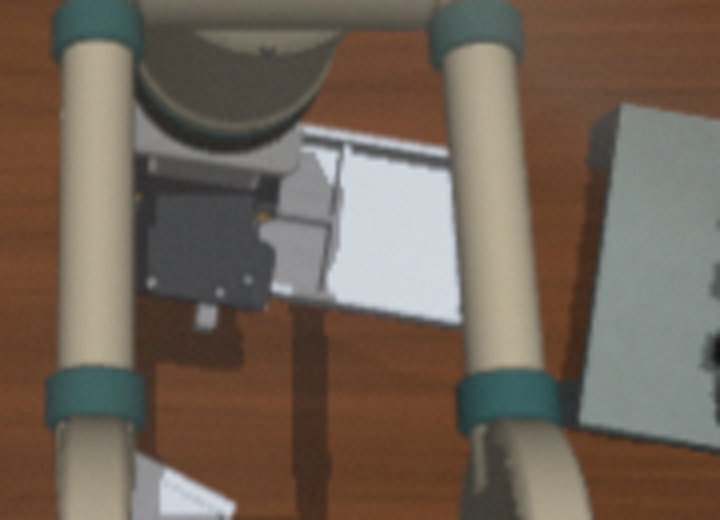

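Run:
```python
from h import *
im=cv2.imread("pics/w2.png");crop(im,195,160,365,260,"c_w2.png")
```

```text
c_w2.png 4
```

View pics/c_w2.png

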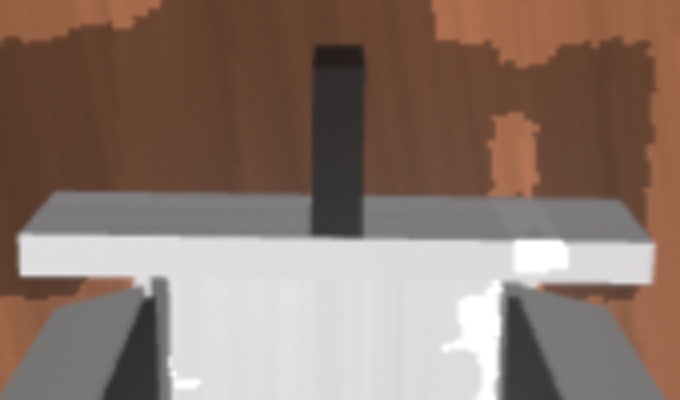

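Run:
```python
from h import *
import pickle;m=pickle.load(open("w2.pkl","rb"))
f=lambda u,v,z=.045: px("wrist",195+u/4-.4,160+v/4-.4,z,m)[:2]
def an(d): return np.degrees(np.arctan2(d[1],d[0]))
A=f(19,235);B=f(654,241.5);print("panel",A,B,np.linalg.norm(A-B),an(B-A),(A+B)/2)
E=f(339.5,65,.044);F=f(336.5,236,.044);print("fin",E,F,np.linalg.norm(E-F),an(F-E),(E+F)/2)
# in housing frame
M=np.array([.5457,-.161]);hx=np.array([np.cos(np.radians(-98.85)),np.sin(np.radians(-98.85))]);hy=np.array([-hx[1],hx[0]])
for P in((A+B)/2,(E+F)/2,E,F): print((P-M)@hx,(P-M)@hy)
```

```text
panel [0.51240691 0.06061524] [0.65854046 0.03700216] 0.14802903049281754 -9.178835761687257 [0.58547368 0.0488087 ]
fin [0.59220414 0.08870745] [0.58553752 0.04910364] 0.04016099412233199 -99.55518698903059 [0.58887083 0.06890554]
-0.21342993006210187 0.007021474843425315
-0.2338101542594147 0.007286311199358319
-0.25388913041484523 0.007533452400188319
-0.21373117810398418 0.00703916999852843
```

>>> jog_arm(
  series=[
    [[0.004,0,0.2],0.001,0.5],
    [[0,0,0.2],0,0.5],
    [[0,0,0.2],0,0.5],
    [[0,0,0.084],0,0.5],
    [[0,0,0],0,0.5],
  ],
  squeeze=40,
)

```text
clock: 8.6
eef_pos: [0.588, 0.0672, 0.0232]
tcp_rot: [[0.987, -0.16, -0.005], [-0.16, -0.987, -0.0], [-0.005, 0.001, -1.0]]
wrist_force: [-0.6, -0.1, 0.2]
gripper_width: 0.498
```

>>> jog_arm(
  series=[
    [[0,0,0],0,0.25],
    [[0,0,0],0,0],
    [[0,0,0],0,0],
    [[0,0,0],0,0],
    [[0,0,0],0,0],
  ],
)

```text
clock: 9.22
eef_pos: [0.5897, 0.0683, 0.0259]
tcp_rot: [[0.987, -0.16, 0.0], [-0.16, -0.987, 0.0], [0.0, -0.0, -1.0]]
wrist_force: [-2.8, 0.6, 5.7]
gripper_width: 0.126
```

>>> jog_arm(
  series=[
    [[0.005,0.04,0],-0.001,0],
    [[0,0.08,0],0,0],
    [[0,0.08,0],0,0],
    [[0,0.08,0],0,0],
    [[0,0.04,0],0,0],
  ],
)

```text
clock: 9.85
eef_pos: [0.5795, -0.0115, 0.0259]
tcp_rot: [[0.988, -0.156, 0.002], [-0.156, -0.988, 0.002], [0.002, -0.002, -1.0]]
wrist_force: [0.1, 5.7, 5.6]
gripper_width: 0.123
```

```bash
cat >> h.py <<'E'
M=np.array([.5457,-.161]);hx=np.array([np.cos(np.radians(-98.85)),np.sin(np.radians(-98.85))]);hy=np.array([-hx[1],hx[0]])
def hs():
    s=read_state();d=s["eef_pos"][:2]-M;F=s["wrist_force"];R=s["tcp_rot"]
    print("clk",s["clock"],"fin x %.4f y %.4f z %.4f"%(d@hx,d@hy,s["eef_pos"][2]),"Fx %.1f Fy %.1f Fz %.1f"%(F[:2]@hx,F[:2]@hy,F[2]),"yaw %.2f"%np.degrees(np.arctan2(R[1,0],R[0,0])),"w",round(s["gripper_width"],3))
E
python3 -c "
from h import *
hs()
im=get_image('top');cv2.imwrite('pics/top4.png',im);crop(im,300,160,460,290,'c_t4.png')"
```

```text
clk 9.85 fin x -0.1530 y 0.0104 z 0.0259 Fx -5.7 Fy -0.8 Fz 5.6 yaw -8.97 w 0.123
c_t4.png 4
```

View pics/c_t4.png

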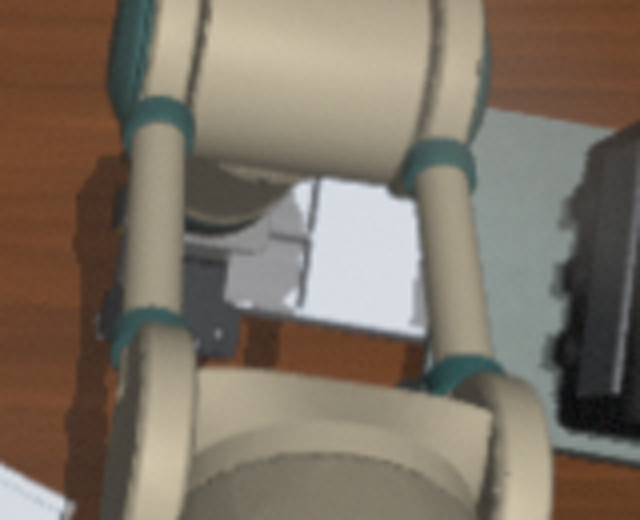

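>>> jog_arm(
  series=[
    [[-0.004,0.032,0],0,0],
    [[0,0.032,0],0,0],
    [[0,0.024,0],0,0],
    [[0,0,0],0,0],
  ],
)

```text
clock: 10.4
eef_pos: [0.5751, -0.0331, 0.0259]
tcp_rot: [[0.988, -0.155, 0.002], [-0.155, -0.988, 0.001], [0.002, -0.001, -1.0]]
wrist_force: [0.2, 3.6, 6.0]
gripper_width: 0.125
```

```bash
python3 -c "
from h import *
hs()"
```

```text
clk 10.4 fin x -0.1309 y 0.0093 z 0.0259 Fx -3.6 Fy -0.3 Fz 6.0 yaw -8.92 w 0.125
```

>>> jog_arm(
  series=[
    [[0,0.024,0],0,0],
    [[0,0.024,0],0,0],
  ],
)

```text
clock: 10.65
eef_pos: [0.5733, -0.0441, 0.0259]
tcp_rot: [[0.988, -0.155, 0.002], [-0.155, -0.988, 0.002], [0.002, -0.002, -1.0]]
wrist_force: [1.0, 4.4, 5.4]
gripper_width: 0.131
```

```bash
python3 -c "
from h import *
hs()"
```

```text
clk 10.65 fin x -0.1198 y 0.0092 z 0.0259 Fx -4.5 Fy 0.3 Fz 5.4 yaw -8.91 w 0.131
```

>>> jog_arm(
  series=[
    [[0,0.016,0],0,0],
    [[0,0.016,0],0,0],
    [[0,0,0],0,0],
  ],
)

```text
clock: 11.02
eef_pos: [0.5719, -0.0525, 0.026]
tcp_rot: [[0.988, -0.155, 0.002], [-0.155, -0.988, 0.001], [0.002, -0.001, -1.0]]
wrist_force: [0.8, 4.5, 5.9]
gripper_width: 0.126
```

```bash
python3 -c "
from h import *
hs()"
```

```text
clk 11.025 fin x -0.1113 y 0.0092 z 0.0260 Fx -4.5 Fy 0.1 Fz 5.9 yaw -8.92 w 0.126
```

>>> jog_arm(
  series=[
    [[0,0.024,0],0,0],
    [[0,0.032,0],0,0],
    [[0,0.032,0],0,0],
    [[0,0,0],0,0],
  ],
)

```text
clock: 11.52
eef_pos: [0.5684, -0.0747, 0.0259]
tcp_rot: [[0.988, -0.155, 0.002], [-0.155, -0.988, 0.0], [0.002, -0.001, -1.0]]
wrist_force: [0.7, 2.1, 6.5]
gripper_width: 0.124
```

```bash
python3 -c "
from h import *
hs()
im=get_image('scene');cv2.imwrite('pics/s5.png',im);crop(im,60,130,260,290,'c_s5.png')"
```

```text
clk 11.525 fin x -0.0887 y 0.0092 z 0.0259 Fx -2.1 Fy 0.3 Fz 6.5 yaw -8.91 w 0.124
c_s5.png 3
```

View pics/c_s5.png

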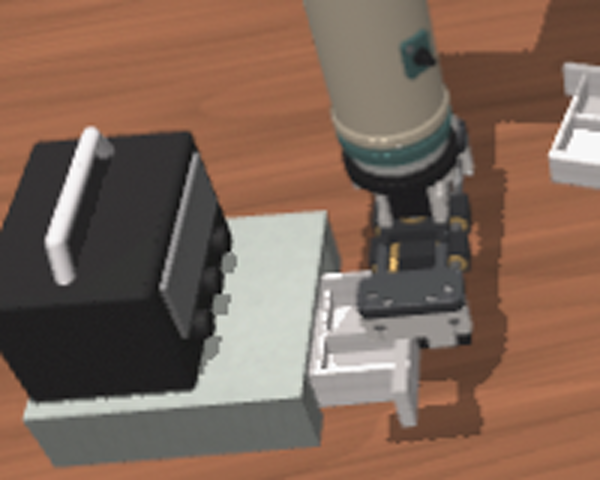

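The tray is in the runners with no stop felt. I'll carry on to the panel contact.

>>> jog_arm(
  series=[
    [[0,0.04,0],0,0],
    [[0,0.05,0],0,0],
    [[0,0.05,0],0,0],
    [[0,0.04,0],0,0],
    [[0,0,0],0,0],
  ],
)

```text
clock: 12.2
eef_pos: [0.5613, -0.1197, 0.0259]
tcp_rot: [[0.988, -0.155, 0.001], [-0.155, -0.988, -0.0], [0.001, 0.0, -1.0]]
wrist_force: [-0.5, 1.8, 6.7]
gripper_width: 0.125
```

```bash
python3 -c "
from h import *
hs()"
```

```text
clk 12.2 fin x -0.0433 y 0.0091 z 0.0259 Fx -1.7 Fy -0.7 Fz 6.7 yaw -8.91 w 0.125
```

>>> jog_arm(
  series=[
    [[0,0.016,0],0,0],
    [[0,0.012,0],0,0],
    [[0,0,0],0,0],
  ],
)

```text
clock: 12.58
eef_pos: [0.5603, -0.1254, 0.0259]
tcp_rot: [[0.988, -0.155, 0.001], [-0.155, -0.988, 0.001], [0.001, -0.001, -1.0]]
wrist_force: [1.8, 4.1, 6.5]
gripper_width: 0.126
```

```bash
python3 -c "
from h import *
hs()"
```

```text
clk 12.575 fin x -0.0374 y 0.0089 z 0.0259 Fx -4.3 Fy 1.2 Fz 6.5 yaw -8.91 w 0.126
```

>>> jog_arm(
  series=[
    [[0,0.012,0],0,0],
    [[0,0.012,0],0,0],
    [[0,0,0],0,0],
  ],
)

```text
clock: 12.95
eef_pos: [0.5594, -0.1312, 0.0259]
tcp_rot: [[0.988, -0.155, 0.002], [-0.155, -0.988, 0.001], [0.001, -0.001, -1.0]]
wrist_force: [0.3, 4.7, 6.6]
gripper_width: 0.124
```

```bash
python3 -c "
from h import *
hs()"
```

```text
clk 12.95 fin x -0.0315 y 0.0090 z 0.0259 Fx -4.7 Fy -0.4 Fz 6.6 yaw -8.91 w 0.124
```

>>> jog_arm(
  series=[
    [[0,0.008,0],0,0],
    [[0,0,0],0,0],
  ],
)

```text
clock: 13.2
eef_pos: [0.5593, -0.1328, 0.0259]
tcp_rot: [[0.988, -0.156, 0.002], [-0.156, -0.988, 0.002], [0.002, -0.002, -1.0]]
wrist_force: [1.6, 5.3, 7.2]
gripper_width: 0.125
```

```bash
python3 -c "
from h import *
hs()"
```

```text
clk 13.2 fin x -0.0299 y 0.0091 z 0.0259 Fx -5.5 Fy 0.8 Fz 7.2 yaw -8.96 w 0.125
```

>>> jog_arm(
  series=[
    [[0,0.008,0],0,0],
    [[0,0,0],0,0],
  ],
)

```text
clock: 13.45
eef_pos: [0.5593, -0.133, 0.0259]
tcp_rot: [[0.988, -0.157, 0.003], [-0.157, -0.988, 0.005], [0.002, -0.005, -1.0]]
wrist_force: [2.5, 11.0, 7.0]
gripper_width: 0.125
```

```bash
python3 -c "
from h import *
hs()
im=get_image('top');cv2.imwrite('pics/top6.png',im);crop(im,340,160,500,290,'c_t6.png')
im=get_image('scene');cv2.imwrite('pics/s6.png',im);crop(im,100,160,240,290,'c_s6.png')"
```

```text
clk 13.45 fin x -0.0298 y 0.0091 z 0.0259 Fx -11.3 Fy 0.8 Fz 7.0 yaw -9.03 w 0.125
c_t6.png 4
c_s6.png 4
```

View pics/c_s6.png

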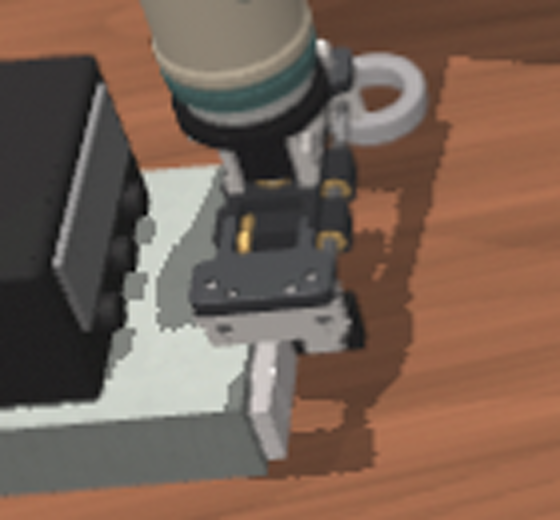

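View pics/c_t6.png

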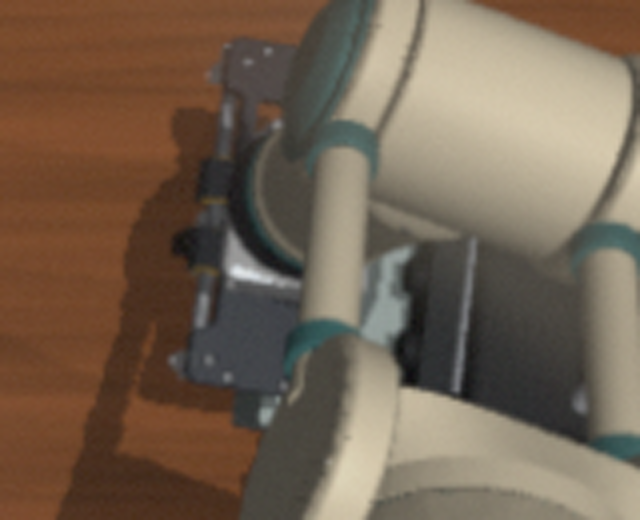

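>>> jog_arm(
  series=[
    [[0,0.01,0],0,0],
    [[0,0,0],0,0],
    [[0,0,0],0,0],
  ],
)

```text
clock: 13.92
eef_pos: [0.5592, -0.1333, 0.0259]
tcp_rot: [[0.987, -0.158, 0.003], [-0.158, -0.987, 0.008], [0.002, -0.009, -1.0]]
wrist_force: [3.9, 16.4, 8.2]
gripper_width: 0.125
```

```bash
python3 -c "
from h import *
hs()"
```

```text
clk 13.925 fin x -0.0295 y 0.0091 z 0.0259 Fx -16.8 Fy 1.3 Fz 8.2 yaw -9.09 w 0.125
```

>>> jog_arm(
  series=[
    [[0,-0.01,0],0,0],
    [[0,0,0],0,0.4],
    [[0,0,0],0,0.4],
    [[0,0,0],0,0.4],
    [[0,0,0],0,0.4],
  ],
)

```text
clock: 14.55
eef_pos: [0.5581, -0.1358, 0.025]
tcp_rot: [[0.988, -0.154, -0.0], [-0.154, -0.988, -0.0], [-0.0, 0.0, -1.0]]
wrist_force: [-0.3, 0.1, -0.1]
gripper_width: 0.401
```

>>> jog_arm(
  series=[
    [[0,0,-0.08],0,0.4],
    [[0,0,-0.2],0,0.4],
    [[0,0,-0.2],0,0.4],
    [[0,-0.1,-0.2],0,0.4],
    [[0,-0.2,-0.1],0,0.4],
  ],
)

```text
clock: 15.18
eef_pos: [0.5713, -0.0625, 0.2234]
tcp_rot: [[0.988, -0.157, 0.005], [-0.157, -0.988, -0.002], [0.005, 0.001, -1.0]]
wrist_force: [0.8, 0.6, -0.4]
gripper_width: 0.402
```

>>> jog_arm(
  series=[
    [[0,-0.2,0],0,0.4],
    [[0,-0.2,0],0,0.4],
    [[0,-0.2,0],0,0.4],
    [[0,-0.1,0],0,0.4],
    [[0,0,0],0,0.4],
  ],
)

```text
clock: 15.8
eef_pos: [0.5967, 0.113, 0.2199]
tcp_rot: [[0.989, -0.151, -0.0], [-0.151, -0.989, -0.0], [-0.0, 0.0, -1.0]]
wrist_force: [-0.4, 0.5, -0.4]
gripper_width: 0.402
```

```bash
python3 -c "
from h import *
hs()
im=get_image('top');cv2.imwrite('pics/top7.png',im);crop(im,340,160,500,290,'c_t7.png')
im=get_image('scene');cv2.imwrite('pics/s7.png',im);crop(im,90,160,230,290,'c_s7.png')"
```

```text
clk 15.8 fin x -0.2786 y 0.0083 z 0.2199 Fx -0.4 Fy -0.4 Fz -0.4 yaw -8.70 w 0.402
c_t7.png 4
c_s7.png 4
```

View pics/c_s7.png

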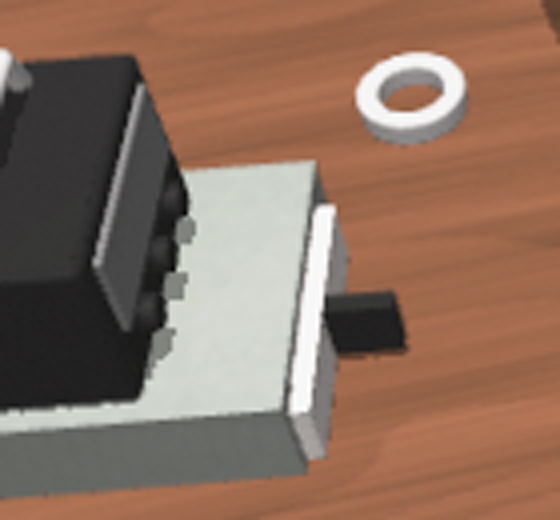

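View pics/top7.png

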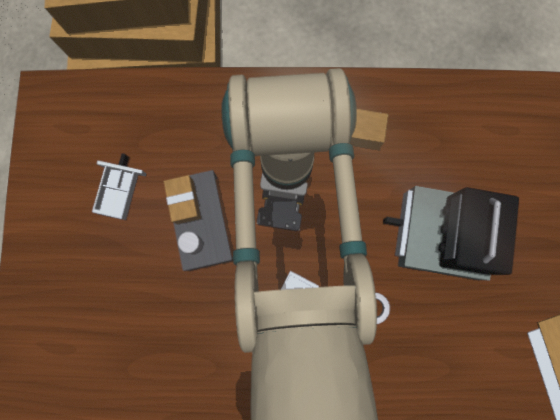

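View pics/c_t7.png

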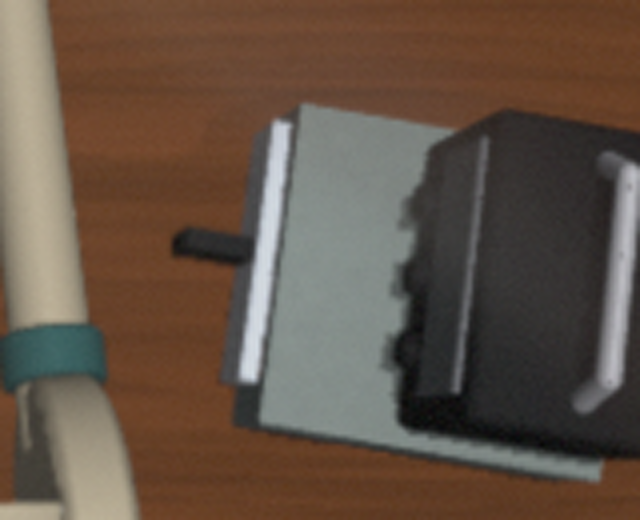

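Run:
```python
from h import *
f=lambda u,v,z: px("top",340+u/4-.4,160+v/4-.4,z)[:2]
A,B=f(302,103,.06),f(260,427,.06);C,D=f(273,122,.045),f(239,383,.045)
C2,D2=f(294,122,.045),f(260,383,.045)
an=lambda d:np.degrees(np.arctan2(d[1],d[0]))
print("base",(A+B)/2,np.linalg.norm(A-B),an(A-B));n=an(A-B)-90;hx2=np.array([np.cos(np.radians(n)),np.sin(np.radians(n))]);hy2=np.array([-hx2[1],hx2[0]])
m=(A+B)/2
for P,Q in((C,D),(C2,D2)): print("panel",np.linalg.norm(P-Q),an(P-Q),((P+Q)/2-m)@hx2,((P+Q)/2-m)@hy2)
g=lambda u,v,z: px("scene",90+u/4-.4,160+v/4-.4,z)[:2]
# scene: front top edge of panel / base edge
A,B=g(316,160,.06),g(283,410,.06);C,D=g(337,206,.045),g(313,415,.045)
m=(A+B)/2;print(np.linalg.norm(A-B),an(B-A),"front",((C+D)/2-m)@hx2,((C+D)/2-m)@hy2,np.linalg.norm(C-D),an(D-C))
crop(cv2.imread("pics/s7.png"),140,190,190,280,"c_s7b.png")
```

```text
base [ 0.54595238 -0.1634488 ] 0.1821677780062882 -9.317249844758631
panel 0.14920026952079726 -9.242403217661534 -0.010839575608343146 0.006590371412370127
panel 0.14929366410753894 -9.343775609176724 0.0008521776693216388 0.008581000110155024
0.18100461932814374 -9.438518673411778 front -0.011367903490610724 0.008980371444605235 0.1501436978461576 -9.367976494642285
c_s7b.png 6
```

View pics/c_s7b.png

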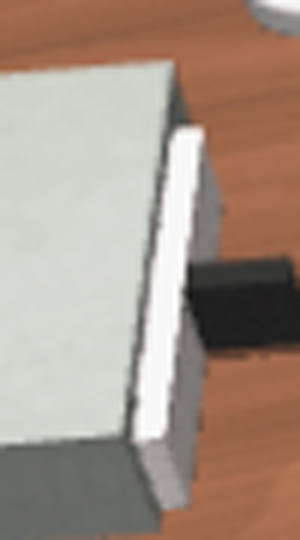

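```bash
python3 -c "
from h import *
print(job_done()); hs()"
```

```text
the job is handed in; nothing more can be done
None
the job is handed in; nothing more can be done
```

The tray is in the bay under the charger with its front panel home against the base, and the job was handed in at about 16 s of the 58 s allowed.

- **How it went:** I drew the tray out by its rear wall, turned it square to the bay, set it down on the bench clear of the shelf and let go. I then gripped it afresh by the fin and slid it in, rear end first, 9 mm to the +y side of the base's centre line. It entered the runners on the first try, with no stop where they begin. It came to a firm stop at the expected depth, where the push rose from about 5 N to 17 N. I then released it and drew the arm back.
- **Last checks:** The panel's front face is 11 mm ahead of the mouth face in both the top and scene pictures. That puts its back face about 1 mm from the base, within the 4.5 mm limit. It is square to the base within about 0.1° and about 7–9 mm off the centre line. After release the arm was clear and the wrist force was near zero.
- **Bystanders:** I did not measure them again. The arm never went near the spray can, carton or bearing ring. In the last top picture the carton and ring show no visible move, but the arm hides the spray can.
- **What disagreed:** The two cameras differed by 2–5 mm on corner positions, so I judged "home" by the felt stop. An unexplained upward force of 4–8 N also showed on the wrist whenever the tray was gripped, and it went away on release.

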